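Snug the cover of a leak-test chamber with four clamp cranks, crosswise in two rounds

ROBOT

A 6-joint arm with a two-finger parallel gripper is mounted at the origin on the work surface. World frame = base frame: x ahead of the robot, y to its left, z up, the work surface at z = 0. Lengths are in mm, angles in rad, forces in N, time in s.
With the tool pointing down it reaches from about 400 to 925 mm from the base axis. Payload 12.5 kg.
Tool frame: the origin (TCP) lies on the front face of the gripper's body, between the roots of the fingers; the fingertips stand 78 mm ahead of it and the grasp point (between the pads) lies 59 mm ahead of it (env.nose_length is the distance from the TCP to the fingertips, in mm); z points along the fingers, y is the line along which they close (so a half turn about z gives the same grasp; the last joint's range is limited). The gripper opens to 95 mm and grips with 3 to 60 N. Pads are 20 mm wide; open, the fingers measure 119 mm over their backs; the gripper's body (75 mm by 180 mm) begins 59 mm behind the grasp point.
Start: joints at [1.08, 0.491, 1.559, -0, 1.092, -0.106], TCP at [234.59, 579.314, 292.261] pointing down, gripper open.
Joint ranges: [-3.1, 3.1], [-0.84, 2.19], [0.05, 2.79], [-1.13, 4.28], [0.06, 2.93], [-2.69, 2.69]. Speed limits (rad/s): [2.22, 2.22, 2.79, 3.14, 3.14, 3.14].

INTERFACE

Orientations are given as [roll, pitch, yaw] about the fixed x, y, z axes, in that order (R = Rz(yaw) Ry(pitch) Rx(roll)).
In Python, from cell import env gives the robot as it stands.
- The arm moves only by the tool jog_arm, never from a script. Its argument "motion" is a list of rows, each a list of 7 numbers: the turn, a rotation vector about the tool's x, y, z in degrees, then the shift along the tool's x, y, z in mm, then the finger opening in mm, from 0 to 95.1. In form: [[wx, wy, wz, x, y, z, hand], ...]. A call has 1 to 10 rows; each row shifts and turns the commanded pose from where the row before left it, along the tool's axes as they then stand; what a row does not reach is not made up. A row lasts 1/8 s, in which the tool goes at most 62.5 mm and 10.7 degrees, less where a joint would pass 70% of its speed; a pose out of reach is approached as far as the arm can. A call is refused whole if a number of a shift passes 62.5 or a number of a turn 10.7, either way. A call with a gripper value outside its range is refused whole. The fingers move at their own pace and stop on an object; the grip force is fixed at half the most. Time passes only in rows, so rows that do not move let the fingers close. It gives the time, the measured TCP pose, the force, the opening and the grip force at its end, in the units of the state.
- env.state(): the state, without advancing time (a new reading comes with each control period).
- env.read_camera(name): name is "side" or "top" or "wrist"; returns a dict with "color" (400x640x3 uint8, red, green, blue), "z_map" (400x640 float32, mm along the optical axis (not along the pixel's ray), 0 where there is no reading), "camera_matrix" (3x3 intrinsics, pixels), "world_to_cam" (4x4, takes a point from world to camera coordinates). Camera axes: x right, y up, looking along -z (the intrinsics and any distortion apply to the point x, -y, -z); pixel columns grow to the right and rows downward; lengths in mm; the calibration is good to about 2 mm. The wrist camera is an equidistant fisheye: a pixel r from the principal point sees the ray r / f radians off the axis. A picture is of the moment at which its call begins.
- env.job_done(): hands the job in; it is judged then, once.
Trained networks look in the newest picture that a camera, given by its name, has taken for a name from the list of things; names that differ only in an ending like _2 or _b are one class to them, and where a whole thing is asked for, a point or a joint stands for the part that bears it (a point fixed in the world has none). Each returns a list of dicts, best first, with "score" (0 to 1); they miss things now and then, are a little off and sometimes report something else, mostly with a low value. They report only what shows in the picture. A call takes as long as a camera call.
- env.recognise(camera, thing): "location" ([column, row] in pixels, amid what is visible of it).
The state is a dict: "t": time; "joints": joint angles; "qvel": joint speeds; "tau": joint torques, N m; "eef_pos": TCP position; "tcp_rot": TCP orientation; "ft_force": force on the tool from outside, world axes, zero at the start; "moment": the same for the moment, N m; "opening": opening from 0.0 (shut) to 1.0 (fully open); "grip_force": force on a finger pad.
Only numpy, scipy, OpenCV 4.12 (cv2) and the standard library are available. Lean on these libraries where they do the work, as an engineer would, in place of code of your own. Each camera call takes 0.05 s, during which the arm holds its last target. There are 200 camera calls.

TASK

Clamp the cover of the leak-test chamber down evenly with its four cranks, turning them clockwise: first bring every crank about half way, then go round again and tighten each by feel until it is firmly snug, so that the cover sits flat and fully home. In both rounds work crosswise (after a crank, always the diagonally opposite one), never let the cover cock over, do not over-tighten any crank, and leave the jar, the spanner and the spare ring alone.

Things in the scene. Friction and masses are not known exactly. Their poses are not given: they have to be found in the camera images.
- chamber: Square aluminium leak-test chamber bolted to the bench (118 x 118 mm block on a 170 x 170 x 10 mm foot plate, brass air port on its -x face), 56 mm high to the rim; origin at the centre of its underside on the bench, z up.
- cover_top (a point): Centre of the top face of the steel cover, a 124 x 124 x 10 mm plate with a low round window (52 mm across, 6 mm high) that lies over the chamber on a springy black gasket. Loose, this point is about 76 mm above the bench; fully seated on the chamber's metal stops it is 72 mm above the bench.
- cover: The same steel cover; origin at the centre of its underside, z is its upward normal. It can only sink and tip, not leave the studs; the gasket takes about 5 N per mm at each corner.
- crank1 (a joint): Turn of clamp crank 1 in rad: 0 is backed off, grows CLOCKWISE seen from above, hard end at 2.0; it stays where it is left (after tightening it springs back a trifle). The pad under it comes down 6 mm per rad and meets the cover somewhere between 0.35 and 0.75, different for each crank and unmeasured. Half way is about 0.75 (0.65 to 0.85 will do).
- grip1 (a point): Grip of crank 1: upright black round post, 16 mm across, that spins freely on its pin at the end of a flat arm, 52 mm from the axis. The point is on its axis, 108 mm above the bench; the post reaches 18 mm above and 16 mm below it. Turning takes about 7 N here, a little more on the gasket; with the cover home it climbs 1 N per mm. Tight: a steady 15 N across the arm. Above 17 N the pad is crushed.
- pivot1 (a point): Axis of crank 1, a fixed stud at a corner of the cover; this point is 94 mm above the bench, the stud's head reaches 117 mm. Cranks are numbered counter-clockwise seen from above, so 1 is diagonally opposite 3, and 2 opposite 4 (141 mm apart).
- pad1: Rubber pad of crank 1, a 23 mm disc round the stud that presses on the cover's corner; the origin lies on the stud's axis 79 mm below the pad's underside.
- crank2 (a joint): Turn of clamp crank 2 in rad: 0 is backed off, grows CLOCKWISE seen from above, hard end at 2.0; it stays where it is left (after tightening it springs back a trifle). The pad under it comes down 6 mm per rad and meets the cover somewhere between 0.35 and 0.75, different for each crank and unmeasured. Half way is about 0.75 (0.65 to 0.85 will do).
- grip2 (a point): Grip of crank 2: upright black round post, 16 mm across, that spins freely on its pin at the end of a flat arm, 52 mm from the axis. The point is on its axis, 108 mm above the bench; the post reaches 18 mm above and 16 mm below it. Turning takes about 7 N here, a little more on the gasket; with the cover home it climbs 1 N per mm. Tight: a steady 15 N across the arm. Above 17 N the pad is crushed.
- pivot2 (a point): Axis of crank 2, a fixed stud at a corner of the cover; this point is 94 mm above the bench, the stud's head reaches 117 mm. Cranks are numbered counter-clockwise seen from above, so 1 is diagonally opposite 3, and 2 opposite 4 (141 mm apart).
- pad2: Rubber pad of crank 2, a 23 mm disc round the stud that presses on the cover's corner; the origin lies on the stud's axis 79 mm below the pad's underside.
- crank3 (a joint): Turn of clamp crank 3 in rad: 0 is backed off, grows CLOCKWISE seen from above, hard end at 2.0; it stays where it is left (after tightening it springs back a trifle). The pad under it comes down 6 mm per rad and meets the cover somewhere between 0.35 and 0.75, different for each crank and unmeasured. Half way is about 0.75 (0.65 to 0.85 will do).
- grip3 (a point): Grip of crank 3: upright black round post, 16 mm across, that spins freely on its pin at the end of a flat arm, 52 mm from the axis. The point is on its axis, 108 mm above the bench; the post reaches 18 mm above and 16 mm below it. Turning takes about 7 N here, a little more on the gasket; with the cover home it climbs 1 N per mm. Tight: a steady 15 N across the arm. Above 17 N the pad is crushed.
- pivot3 (a point): Axis of crank 3, a fixed stud at a corner of the cover; this point is 94 mm above the bench, the stud's head reaches 117 mm. Cranks are numbered counter-clockwise seen from above, so 1 is diagonally opposite 3, and 2 opposite 4 (141 mm apart).
- pad3: Rubber pad of crank 3, a 23 mm disc round the stud that presses on the cover's corner; the origin lies on the stud's axis 79 mm below the pad's underside.
- crank4 (a joint): Turn of clamp crank 4 in rad: 0 is backed off, grows CLOCKWISE seen from above, hard end at 2.0; it stays where it is left (after tightening it springs back a trifle). The pad under it comes down 6 mm per rad and meets the cover somewhere between 0.35 and 0.75, different for each crank and unmeasured. Half way is about 0.75 (0.65 to 0.85 will do).
- grip4 (a point): Grip of crank 4: upright black round post, 16 mm across, that spins freely on its pin at the end of a flat arm, 52 mm from the axis. The point is on its axis, 108 mm above the bench; the post reaches 18 mm above and 16 mm below it. Turning takes about 7 N here, a little more on the gasket; with the cover home it climbs 1 N per mm. Tight: a steady 15 N across the arm. Above 17 N the pad is crushed.
- pivot4 (a point): Axis of crank 4, a fixed stud at a corner of the cover; this point is 94 mm above the bench, the stud's head reaches 117 mm. Cranks are numbered counter-clockwise seen from above, so 1 is diagonally opposite 3, and 2 opposite 4 (141 mm apart).
- pad4: Rubber pad of crank 4, a 23 mm disc round the stud that presses on the cover's corner; the origin lies on the stud's axis 79 mm below the pad's underside.
- jar: Bystander: white jar with a dark cap, 56 mm across, 70 mm tall; origin under its centre.
- wrench: Bystander: steel spanner about 160 mm long lying on the bench.
- spare_seal: Bystander: spare rubber ring, 64 mm across, 8 mm thick, lying flat; origin under its centre.

How it is judged:
By the outcome, as a careful person would: the job done as asked, in the order asked, and still so for the second after the job is handed in, with the robot touching nothing.
It also fails if it takes over 72 s, if anything falls off the work surface, if the arm or the gripper's body presses on something with over 40 N, if the wrist force passes 120 N, or if a joint passes its speed limit or range.

## Working session

There is one attempt and no reset: what is moved stays moved. The work goes in short steps, Python scripts to look and compute and a tool call to move; the robot and the scene stay as the last step left them, time stands still between calls to the robot, and variables do not carry over. Pictures are saved under pics/ and viewed, at most 10 in all, crops included, and the job is handed in when it is done.

Besides the shell and the picture viewer there is one more tool, called after "Request:" as name(argument=value, ...), one argument or row to a line, values as JSON. jog_arm: Moves the arm, as the interface text tells. Its arguments: {"type":"object","properties":{"motion":{"type":"array"}},"required":["motion"]}

```bash
mkdir -p pics; ls
python3 - <<'E'
from cell import env
import cv2
s=env.state(); print({k:(v if not hasattr(v,'round') else v.round(3)) for k,v in s.items()})
for n in ("top","side"):
    c=env.read_camera(n); cv2.imwrite(f"pics/{n}0.png",c["color"][:,:,::-1]); print(n,c["camera_matrix"],c["world_to_cam"].round(3))
    for th in ("grip1","pivot1","chamber","cover_top","jar","wrench","spare_seal"):
        print(th,[(round(d["score"],2),[round(float(x)) for x in d["location"]]) for d in env.recognise(n,th)][:5])
E
```

```text
pics
{'t': 0.0, 'joints': array([ 1.08 ,  0.492,  1.559, -0.   ,  1.092, -0.106]), 'qvel': array([-0.001, -0.002, -0.   ,  0.001, -0.001, -0.   ]), 'tau': array([-0.0000e+00, -6.1265e+01, -2.5819e+01,  6.9000e-02,  4.8000e-02,
       -0.0000e+00]), 'eef_pos': array([234.507, 579.156, 291.663]), 'tcp_rot': array([-3.14 , -0.   ,  2.757]), 'ft_force': array([-0.989,  0.251,  0.804]), 'moment': array([ 0.063,  0.033, -0.015]), 'grip_force': 0.0, 'opening': 0.9970829668274156}
top [[373.86009611   0.         321.53427588]
 [  0.         373.86009611 205.62049633]
 [  0.           0.           1.        ]] [[-1.10000e-02 -1.00000e+00  1.20000e-02 -4.52100e+00]
 [ 9.81000e-01 -8.00000e-03  1.95000e-01 -5.72396e+02]
 [-1.95000e-01  1.40000e-02  9.81000e-01 -9.80300e+02]
 [ 0.00000e+00  0.00000e+00  0.00000e+00  1.00000e+00]]
grip1 [(0.54, [362, 211]), (0.44, [317, 231])]
pivot1 [(0.69, [297, 184]), (0.56, [313, 228]), (0.56, [357, 213]), (0.47, [338, 169])]
chamber [(0.63, [327, 204])]
cover_top [(0.57, [326, 202])]
jar [(0.62, [170, 205])]
wrench [(0.92, [453, 188])]
spare_seal [(0.52, [447, 254])]
side [[415.57671983   0.         317.80061702]
 [  0.         415.57671983 204.44294254]
 [  0.           0.           1.        ]] [[ 9.01000e-01 -4.35000e-01  4.00000e-03 -5.36156e+02]
 [ 3.33000e-01  6.95000e-01  6.37000e-01 -2.43612e+02]
 [-2.80000e-01 -5.73000e-01  7.71000e-01 -8.82214e+02]
 [ 0.00000e+00  0.00000e+00  0.00000e+00  1.00000e+00]]
grip1 [(0.79, [279, 213]), (0.74, [314, 172]), (0.64, [324, 242]), (0.54, [362, 202])]
pivot1 [(0.82, [355, 201]), (0.8, [317, 175]), (0.66, [320, 238])]
chamber [(0.63, [319, 230])]
cover_top [(0.79, [318, 214]), (0.52, [422, 360])]
jar [(0.92, [252, 117]), (0.47, [317, 243]), (0.16, [281, 210])]
wrench [(0.76, [422, 364])]
spare_seal [(0.8, [339, 374]), (0.71, [280, 212]), (0.46, [320, 213]), (0.42, [317, 177])]
```

Run:
```python
import cv2
a=cv2.imread("pics/top0.png")[140:270,240:420]; b=cv2.imread("pics/side0.png")[130:310,230:410]
cv2.imwrite("pics/tc.png",cv2.resize(a,None,fx=4,fy=4,interpolation=cv2.INTER_CUBIC))
cv2.imwrite("pics/sc.png",cv2.resize(b,None,fx=3.3,fy=3.3,interpolation=cv2.INTER_CUBIC))
```

```text
(no output)
```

View pics/tc.png

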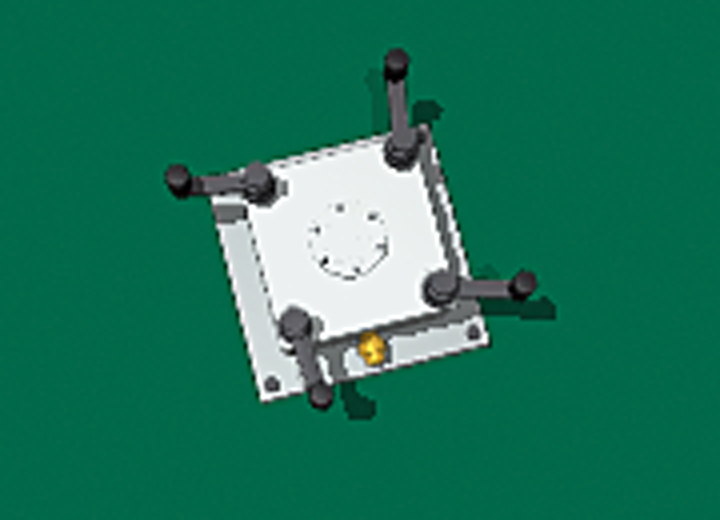

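View pics/sc.png

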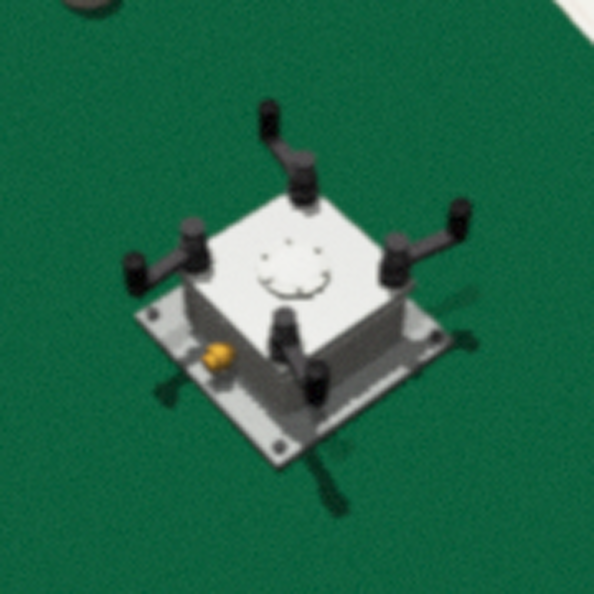

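View pics/side0.png

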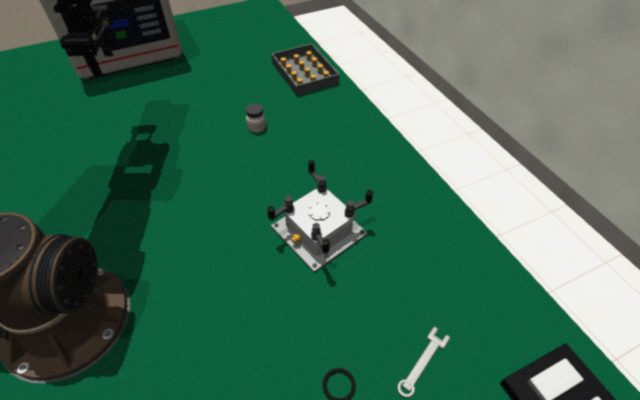

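The top crop shows the four grips at full-image (339,155), (285,185), (320,239) and (371,211), with the air port at the bottom (-x side). The side view shows the same four, and the jar, spanner and ring are well clear. Next I fit the chamber pose and crank angles to these points.

```bash
cat > fit.py <<'E'
from cell import env
import numpy as np
from scipy.optimize import least_squares
# order A(+x) B(+y) C(-x) D(-y)
G={"top":[(339,155),(285,185),(320.5,238.8),(370.8,211)],"side":[(369.4,192.1),(311.5,161.8),(270.9,208.2),(326.1,241.5)]}
H={"top":[(340.5,177),(305,185.5),(313.8,220.5),(350.3,211.3)],"side":[(350.3,202.7),(321.8,177.9),(288.5,197.9),(316.1,225.5)]}
cam={n:env.read_camera(n) for n in G}
def proj(n,P):
    c=cam[n];q=P@c["world_to_cam"][:3,:3].T+c["world_to_cam"][:3,3]
    K=c["camera_matrix"];return np.c_[K[0,0]*q[:,0]/-q[:,2]+K[0,2],K[1,1]*-q[:,1]/-q[:,2]+K[1,2]]
def model(p):
    x,y,yaw=p[:3]; a=yaw+np.pi/4*np.array([-1,1,3,5])+0
    piv=np.c_[x+70.5*np.cos(a),y+70.5*np.sin(a)]
    g=piv+52*np.c_[np.cos(p[3:7]),np.sin(p[3:7])]
    return piv,g
def res(p):
    piv,g=model(p[:7]);r=[]
    for i,n in enumerate(G):
        off=p[7+2*i:9+2*i]
        r+=[proj(n,np.c_[g,[124]*4])+off-G[n],proj(n,np.c_[piv,[116]*4])+off-H[n]]
    return np.r_[np.concatenate(r).ravel(),p[7:]*1.5]
best=None
for yaw in (0.25,0.25+np.pi/2,.25-np.pi/2):
    s=least_squares(res,np.r_[570,0,yaw,0,1.57,3.14,-1.57,0,0,0,0])
    if best is None or s.cost<best.cost: best=s
p=best.x; piv,g=model(p[:7])
print(best.cost,p.round(3)); print(np.degrees(p[3:7]-p[2]).round(1)); print(piv.round(1)); print(g.round(1)); print(best.fun[:32].reshape(-1,2).round(1))
E
python3 fit.py
```

```text
5.133698093401549 [ 5.84142e+02 -2.45760e+01  2.38000e-01  7.70000e-02  1.62900e+00
  3.48500e+00 -1.59400e+00  6.50000e-02  9.55000e-01  6.76000e-01
 -4.93000e-01]
[  -9.3   79.7  186.  -105. ]
[[644.4 -61.2]
 [620.8  35.6]
 [523.9  12.1]
 [547.5 -84.8]]
[[ 696.2  -57.2]
 [ 617.8   87.6]
 [ 475.    -5.4]
 [ 546.3 -136.8]]
[[ 0.2  0.8]
 [-0.6 -0.2]
 [ 0.   0.1]
 [ 0.3 -0. ]
 [ 0.4 -1.6]
 [-0.6 -1.2]
 [-0.2 -0. ]
 [ 0.4 -0.1]
 [-0.  -0.1]
 [-0.2  0.2]
 [-0.3  0.4]
 [-0.   0. ]
 [-0.3  0.3]
 [-0.   0.1]
 [-0.4  0.3]
 [-0.3 -0.1]]
```

Request:
jog_arm(
  motion=[
    [0,0,0,-39.3,-30.6,0,40],
    [0,0,0,-39.3,-30.6,0,40],
    [0,0,0,-39.3,-30.6,0,40],
    [0,0,0,-39.3,-30.6,0,40],
    [0,0,0,-39.3,-30.6,0,40],
    [0,0,0,-39.3,-30.6,0,40],
    [0,0,0,-39.3,-30.6,0,40],
    [0,0,0,-39.3,-30.6,0,40],
    [0,0,0,-39.3,-30.6,0,40],
    [0,0,0,-39.3,-30.6,0,40],
  ],
)

```text
t: 2.15
eef_pos: [484.7, 146.7, 292.5]
tcp_rot: [3.141, 0.0, 2.757]
ft_force: [0.4, 0.5, -0.8]
opening: 0.423
grip_force: 0.0
```

Request:
jog_arm(
  motion=[
    [0,0,0,-39.3,-30.6,0,40],
    [0,0,0,-39.3,-30.6,0,40],
    [0,0,0,-39.3,-30.6,0,40],
    [0,0,0,-39.3,-30.6,0,40],
    [0,0,0,0,0,0,40],
    [0,0,0,0,0,0,40],
  ],
)

```text
t: 2.9
eef_pos: [583.4, -24.1, 292.0]
tcp_rot: [3.142, -0.001, 2.756]
ft_force: [0.0, -0.1, -0.3]
opening: 0.423
grip_force: 0.0
```

Run:
```python
from cell import env
import cv2
c=env.read_camera("wrist"); cv2.imwrite("pics/w1.png",c["color"][:,:,::-1]); print(c["camera_matrix"],c["world_to_cam"].round(3).tolist())
for th in ("grip1","pivot1"):
    print(th,[(round(d["score"],2),[round(float(x)) for x in d["location"]]) for d in env.recognise("wrist",th)][:6])
```

```text
[[309.70691629   0.         321.18841976]
 [  0.         309.70691629 194.74483111]
 [  0.           0.           1.        ]] [[0.377, 0.926, -0.001, -196.646], [-0.9, 0.366, -0.236, 560.502], [-0.219, 0.09, 0.972, -258.931], [0.0, 0.0, 0.0, 1.0]]
grip1 [(0.91, [309, 88]), (0.71, [220, 193]), (0.62, [427, 191]), (0.61, [322, 181]), (0.57, [328, 292])]
pivot1 [(0.92, [409, 192]), (0.78, [327, 287]), (0.77, [234, 187]), (0.6, [320, 99])]
```

View pics/w1.png

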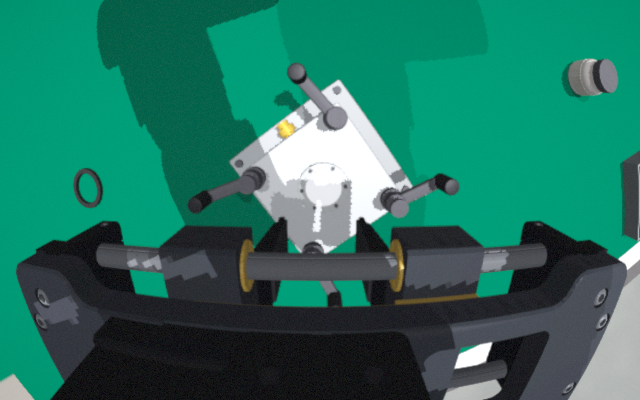

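The wrist view shows all four cranks: C grip (297,72), D (198,203), B (452,187), A (334,300, partly hidden). I'll enlarge it to refine the points.

Run:
```python
import cv2
a=cv2.imread("pics/w1.png")[50:220,180:470]
cv2.imwrite("pics/w1c.png",cv2.resize(a,None,fx=2.7,fy=2.7,interpolation=cv2.INTER_CUBIC))
```

```text
(no output)
```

View pics/w1c.png

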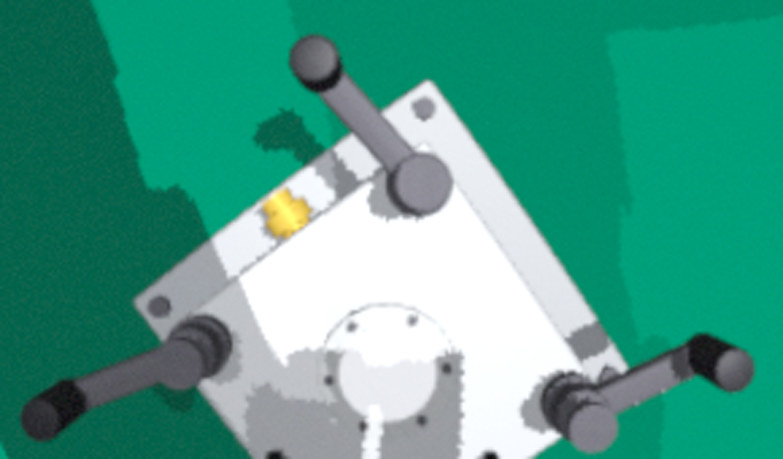

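```bash
cat > fit2.py <<'E'
import io,contextlib
with contextlib.redirect_stdout(io.StringIO()):
    from fit import *
cw=env.read_camera("wrist")
def projw(P):
    q=P@cw["world_to_cam"][:3,:3].T+cw["world_to_cam"][:3,3]; v=np.c_[q[:,0],-q[:,1],-q[:,2]]
    r=np.hypot(v[:,0],v[:,1]);th=np.arctan2(r,v[:,2]);K=cw["camera_matrix"]
    return np.c_[K[0,0]*th*v[:,0]/r+K[0,2],K[0,0]*th*v[:,1]/r+K[1,2]]
GW=np.array([(452.6,187.0),(297.4,71.1),(195.6,204.8)]);HW=np.array([(399.3,207.8),(335.9,117.8),(245.9,183.7)])
def res2(p):
    piv,g=model(p[:7])
    r=np.r_[projw(np.c_[g[1:],[126]*3])+p[11:13]-GW,projw(np.c_[piv[1:],[117]*3])+p[11:13]-HW]
    return np.r_[res(p[:11]),1.5*r.ravel(),p[11:]*.7]
s=least_squares(res2,np.r_[p,0,0]);P=s.x;piv,g=model(P[:7])
print(s.cost,P.round(3)); print(np.degrees(P[3:7]-P[2]).round(1),np.degrees(P[3:7]).round(1)); print(piv.round(1)); print(g.round(1)); print(s.fun[-14:-2].reshape(-1,2).round(1))
E
python3 fit2.py
```

```text
10.781718575991071 [ 5.84709e+02 -2.36670e+01  2.40000e-01  7.50000e-02  1.62600e+00
  3.46100e+00 -1.60900e+00  3.79000e-01  1.07700e+00  6.98000e-01
 -1.94000e-01  1.49900e+00 -7.79000e-01]
[  -9.4   79.4  184.6 -105.9] [  4.3  93.2 198.3 -92.2]
[[645.  -60.3]
 [621.3  36.6]
 [524.4  12.9]
 [548.1 -83.9]]
[[ 696.8  -56.4]
 [ 618.4   88.5]
 [ 475.1   -3.4]
 [ 546.1 -135.9]]
[[-0.5  0.1]
 [-1.2 -1.1]
 [-1.2  0.6]
 [ 0.2  0.7]
 [ 1.6 -0.7]
 [ 0.6  0.6]]
```

Request:
jog_arm(
  motion=[
    [0,0,-8.8,0,0,0,40],
    [0,0,-8.8,0,0,0,40],
    [0,0,-8.8,0,0,0,40],
    [0,0,0,-37,-13.6,16,40],
    [0,0,0,-37,-13.6,16,40],
    [0,0,0,-36.7,-13.5,16,40],
    [0,0,0,0,0,0,40],
    [0,0,0,0,0,0,40],
  ],
)

```text
t: 4.2
eef_pos: [696.7, -56.0, 244.3]
tcp_rot: [3.141, -0.001, -3.065]
ft_force: [0.6, 1.5, 0.7]
opening: 0.424
grip_force: 0.0
```

```bash
cat > mv.py <<'E'
from cell import env
import numpy as np,sys
def rel(x,y,z,yawdeg):
    s=env.state();p=s["eef_pos"];ps=np.radians(yawdeg);d=np.array([x,y,z])-p
    dz=(np.degrees(s["tcp_rot"][2])-yawdeg+180)%360-180
    print("turn z %.1f  shift x %.1f y %.1f z %.1f"%(dz,d[0]*np.cos(ps)+d[1]*np.sin(ps),d[0]*np.sin(ps)-d[1]*np.cos(ps),-d[2]),"F",s["ft_force"].round(1),"pos",p.round(1))
if __name__=="__main__": rel(*map(float,sys.argv[1:5]))
E
python3 mv.py 696.8 -56.4 175 184.3
python3 - <<'E'
from cell import env
import cv2
c=env.read_camera("wrist"); cv2.imwrite("pics/w2.png",c["color"][:,:,::-1])
E
```

```text
turn z 0.1  shift x -0.0 y -0.4 z 69.3 F [0.6 1.5 0.7] pos [696.7 -56.  244.3]
```

View pics/w2.png

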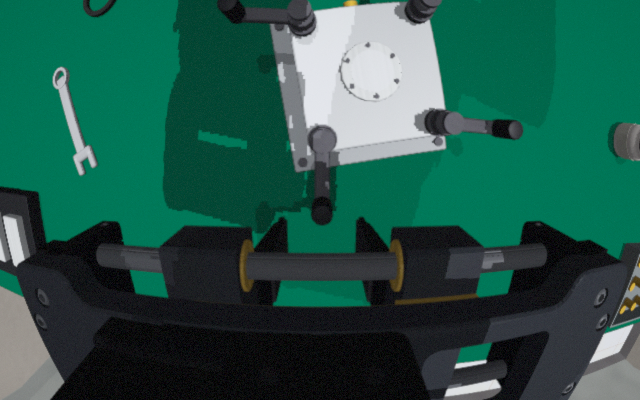

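The post at (321,210) is centred between the fingers, so I descend and grip.

Request:
jog_arm(
  motion=[
    [0,0,0,0,-0.4,35,40],
    [0,0,0,0,0,34,40],
    [0,0,0,0,0,0,0],
    [0,0,0,0,0,0,0],
    [0,0,0,0,0,0,0],
    [0,0,0,0,0,0,0],
  ],
)

```text
t: 5.0
eef_pos: [697.7, -56.5, 177.3]
tcp_rot: [-3.142, 0.003, -3.066]
ft_force: [-1.1, 2.6, 7.5]
opening: 0.16
grip_force: 30.0
```

Request:
jog_arm(
  motion=[
    [0,0,4.3,0.15,-3.9,-2,0],
    [0,0,4.3,0.15,-3.9,0,0],
    [0,0,4.3,0.15,-3.9,0,0],
    [0,0,4.3,0.15,-3.9,0,0],
    [0,0,4.3,0.15,-3.9,0,0],
    [0,0,4.3,0.15,-3.9,0,0],
    [0,0,4.3,0.15,-3.9,0,0],
    [0,0,4.3,0.15,-3.9,0,0],
    [0,0,4.3,0.15,-3.9,0,0],
    [0,0,4.3,0.15,-3.9,0,0],
  ],
)

```text
t: 6.25
eef_pos: [686.2, -92.3, 177.4]
tcp_rot: [3.14, 0.0, 2.465]
ft_force: [4.2, 7.4, -4.6]
opening: 0.162
grip_force: 30.0
```

```bash
cat > ang.py <<'E'
from cell import env
import numpy as np,sys
PIV=dict(A=(645,-60.3),B=(621.3,36.6),C=(524.4,12.9),D=(548.1,-83.9));PH=dict(A=4.3,B=93.2,C=198.3,D=-92.2)
def rep(k,n=4):
    F=[];
    for i in range(n): F.append(env.state()["ft_force"]); env.read_camera("top") if n>1 else 0
    F=np.array(F);s=env.state();d=s["eef_pos"][:2]-PIV[k];a=np.arctan2(d[1],d[0])
    t=np.array([np.sin(a),-np.cos(a)]);q=(np.radians(PH[k])-a+np.pi)%(2*np.pi)-np.pi
    f=F.mean(0)
    # force on tool opposes push: push = -f
    print(k,"q %.3f R %.1f push_tan %.1f push_rad(out) %.1f fz %.1f"%(q,np.hypot(*d),-f[:2]@t,-f[:2]@d/np.hypot(*d),f[2]),"each",(-F[:,:2]@t).round(1),"yaw %.1f arm %.1f"%(np.degrees(s["tcp_rot"][2]),np.degrees(a)),"t",s["t"])
if __name__=="__main__": rep(sys.argv[1],int(sys.argv[2]))
E
python3 ang.py A 2
```

```text
A q 0.742 R 52.2 push_tan 7.1 push_rad(out) 1.5 fz -4.4 each [8.4 5.9] yaw 141.2 arm -38.2 t 6.35
```

```bash
cat > plan.py <<'E'
from cell import env
import numpy as np,sys
# plan.py x y yaw n [up]: rows from the present pose (after rising to z=230) to x,y at z=230
def plan(x,y,yaw,n):
    s=env.state();p=s["eef_pos"];y0=np.degrees(s["tcp_rot"][2]);tot=(y0-yaw+180)%360-180;d=(np.array([x,y])-p[:2])/n
    print("rise %.1f"%(230-p[2]))
    for i in range(n):
        ps=np.radians(y0-tot/n*i);print("[0, 0, %.1f, %.1f, %.1f, 0, 40],"%(tot/n,d[0]*np.cos(ps)+d[1]*np.sin(ps),d[0]*np.sin(ps)-d[1]*np.cos(ps)))
plan(*map(float,sys.argv[1:4]),int(sys.argv[4]))
E
python3 plan.py 475.1 -3.4 198.3 6
```

```text
rise 52.5
[0, 0, -9.5, 36.7, -10.4, 0, 40],
[0, 0, -9.5, 37.9, -4.2, 0, 40],
[0, 0, -9.5, 38.1, 2.1, 0, 40],
[0, 0, -9.5, 37.2, 8.4, 0, 40],
[0, 0, -9.5, 35.3, 14.4, 0, 40],
[0, 0, -9.5, 32.5, 20.1, 0, 40],
```

Request:
jog_arm(
  motion=[
    [0,0,0,0,0,0,40],
    [0,0,0,0,0,0,40],
    [0,0,0,0,0,-26,40],
    [0,0,0,0,0,-27,40],
  ],
)

```text
t: 6.85
eef_pos: [685.9, -93.5, 231.0]
tcp_rot: [-3.141, -0.0, 2.467]
ft_force: [0.2, 0.1, 0.1]
opening: 0.418
grip_force: 0.0
```

Request:
jog_arm(
  motion=[
    [0,0,-9.5,36.7,-10.4,0,40],
    [0,0,-9.5,37.9,-4.2,0,40],
    [0,0,-9.5,38.1,2.1,0,40],
    [0,0,-9.5,37.2,8.4,0,40],
    [0,0,-9.5,35.3,14.4,0,40],
    [0,0,-9.5,32.5,20.1,0,40],
    [0,0,0,0,0,0,40],
    [0,0,0,0,0,0,40],
  ],
)

```text
t: 7.85
eef_pos: [476.0, -4.8, 230.8]
tcp_rot: [-3.141, 0.002, -2.823]
ft_force: [-0.2, -1.1, 0.5]
opening: 0.422
grip_force: 0.0
```

```bash
python3 mv.py 475.1 -3.4 175 198.3
```

```text
turn z -0.1  shift x 0.4 y 1.6 z 55.8 F [-0.2 -1.1  0.5] pos [476.   -4.8 230.8]
```

Request:
jog_arm(
  motion=[
    [0,0,0,0.4,1.6,27,40],
    [0,0,0,0,0,28,40],
    [0,0,0,0,0,0,40],
    [0,0,0,0,0,0,0],
    [0,0,0,0,0,0,0],
    [0,0,0,0,0,0,0],
  ],
)

```text
t: 8.6
eef_pos: [474.4, -3.1, 175.9]
tcp_rot: [-3.141, 0.001, -2.821]
ft_force: [1.1, -4.2, 1.6]
opening: 0.163
grip_force: 28.0
```

```bash
python3 ang.py C 1
```

```text
C q 0.009 R 52.5 push_tan 4.3 push_rad(out) -0.2 fz 1.6 each [4.3] yaw -161.7 arm -162.2 t 8.6
```

C has yaw=φ, so y is positive.

Request:
jog_arm(
  motion=[
    [0,0,4.3,-0.15,3.9,0,0],
    [0,0,4.3,-0.15,3.9,0,0],
    [0,0,4.3,-0.15,3.9,0,0],
    [0,0,4.3,-0.15,3.9,0,0],
    [0,0,4.3,-0.15,3.9,0,0],
    [0,0,4.3,-0.15,3.9,0,0],
    [0,0,4.3,-0.15,3.9,0,0],
    [0,0,4.3,-0.15,3.9,0,0],
    [0,0,4.3,-0.15,3.9,0,0],
    [0,0,4.3,-0.15,3.9,0,0],
  ],
)

```text
t: 9.85
eef_pos: [476.0, 34.6, 175.9]
tcp_rot: [-3.141, 0.0, 2.709]
ft_force: [-2.9, -8.2, 5.4]
opening: 0.159
grip_force: 30.0
```

```bash
python3 ang.py C 2; python3 plan.py 618.4 88.5 93.2 6
```

```text
C q 0.745 R 53.0 push_tan 7.7 push_rad(out) 0.2 fz 5.3 each [8.7 6.7] yaw 155.3 arm 155.6 t 9.95
rise 54.1
[0, 0, 10.3, -17.8, 18.1, 0, 40],
[0, 0, 10.3, -14.3, 21.0, 0, 40],
[0, 0, 10.3, -10.3, 23.2, 0, 40],
[0, 0, 10.3, -5.9, 24.6, 0, 40],
[0, 0, 10.3, -1.4, 25.3, 0, 40],
[0, 0, 10.3, 3.1, 25.2, 0, 40],
```

Request:
jog_arm(
  motion=[
    [0,0,0,0,0,0,40],
    [0,0,0,0,0,0,40],
    [0,0,0,0,0,-27,40],
    [0,0,0,0,0,-27,40],
  ],
)

```text
t: 10.45
eef_pos: [476.2, 35.1, 229.8]
tcp_rot: [-3.142, -0.001, 2.711]
ft_force: [-0.4, 0.2, 0.5]
opening: 0.415
grip_force: 0.0
```

Request:
jog_arm(
  motion=[
    [0,0,10.3,-17.8,18.1,0,40],
    [0,0,10.3,-14.3,21.0,0,40],
    [0,0,10.3,-10.3,23.2,0,40],
    [0,0,10.3,-5.9,24.6,0,40],
    [0,0,10.3,-1.4,25.3,0,40],
    [0,0,10.3,3.1,25.2,0,40],
    [0,0,0,0,0,0,40],
    [0,0,0,0,0,0,40],
  ],
)

```text
t: 11.45
eef_pos: [617.9, 89.2, 229.0]
tcp_rot: [-3.141, -0.0, 1.635]
ft_force: [-0.4, 0.2, -0.8]
opening: 0.42
grip_force: 0.0
```

```bash
python3 mv.py 618.4 88.5 175 93.2
```

```text
turn z 0.5  shift x -0.7 y 0.5 z 54.0 F [-0.4  0.2 -0.8] pos [617.9  89.2 229. ]
```

Request:
jog_arm(
  motion=[
    [0,0,0.5,-0.7,0.5,27,40],
    [0,0,0,0,0,27,40],
    [0,0,0,0,0,0,40],
    [0,0,0,0,0,0,0],
    [0,0,0,0,0,0,0],
    [0,0,0,0,0,0,0],
  ],
)

```text
t: 12.2
eef_pos: [618.9, 88.6, 176.0]
tcp_rot: [3.141, -0.0, 1.624]
ft_force: [-3.5, 0.4, 6.3]
opening: 0.162
grip_force: 27.7
```

```bash
python3 ang.py B 1
```

```text
B q 0.010 R 52.0 push_tan 3.4 push_rad(out) -0.6 fz 6.3 each [3.4] yaw 93.1 arm 92.6 t 12.2
```

Request:
jog_arm(
  motion=[
    [0,0,4.3,-0.15,3.9,0,0],
    [0,0,4.3,-0.15,3.9,0,0],
    [0,0,4.3,-0.15,3.9,0,0],
    [0,0,4.3,-0.15,3.9,0,0],
    [0,0,4.3,-0.15,3.9,0,0],
    [0,0,4.3,-0.15,3.9,0,0],
    [0,0,4.3,-0.15,3.9,0,0],
    [0,0,4.3,-0.15,3.9,0,0],
    [0,0,4.3,-0.15,3.9,0,0],
    [0,0,4.3,-0.15,3.9,0,0],
  ],
)

```text
t: 13.45
eef_pos: [654.3, 76.8, 176.0]
tcp_rot: [-3.14, 0.001, 0.871]
ft_force: [-7.4, 2.1, 7.7]
opening: 0.165
grip_force: 30.0
```

```bash
python3 ang.py B 2; python3 plan.py 546.1 -135.9 87.8 5
```

```text
B q 0.751 R 52.0 push_tan 6.3 push_rad(out) 3.6 fz 7.1 each [7.  5.5] yaw 49.9 arm 50.2 t 13.55
rise 54.0
[0, 0, -7.6, -46.5, 10.7, 0, 40],
[0, 0, -7.6, -47.5, 4.5, 0, 40],
[0, 0, -7.6, -47.7, -1.8, 0, 40],
[0, 0, -7.6, -47.0, -8.0, 0, 40],
[0, 0, -7.6, -45.6, -14.2, 0, 40],
```

Request:
jog_arm(
  motion=[
    [0,0,0,0,0,0,40],
    [0,0,0,0,0,0,40],
    [0,0,0,0,0,-27,40],
    [0,0,0,0,0,-27,40],
  ],
)

```text
t: 14.05
eef_pos: [655.2, 76.5, 229.7]
tcp_rot: [-3.141, 0.0, 0.874]
ft_force: [-0.0, -0.3, 0.9]
opening: 0.414
grip_force: 0.0
```

Request:
jog_arm(
  motion=[
    [0,0,-7.6,-46.5,10.7,0,40],
    [0,0,-7.6,-47.5,4.5,0,40],
    [0,0,-7.6,-47.7,-1.8,0,40],
    [0,0,-7.6,-47.0,-8.0,0,40],
    [0,0,-7.6,-45.6,-14.2,0,40],
    [0,0,0,0,0,0,40],
    [0,0,0,0,0,0,40],
  ],
)

```text
t: 14.92
eef_pos: [547.5, -136.2, 229.3]
tcp_rot: [3.141, -0.0, 1.535]
ft_force: [0.6, 0.1, -0.2]
opening: 0.423
grip_force: 0.0
```

```bash
python3 mv.py 546.1 -135.9 175 87.8
```

```text
turn z 0.1  shift x 0.2 y -1.4 z 54.3 F [ 0.6  0.1 -0.2] pos [ 547.5 -136.2  229.3]
```

Request:
jog_arm(
  motion=[
    [0,0,0,0.2,-1.4,26,40],
    [0,0,0,0,0,27,40],
    [0,0,0,0,0,0,40],
    [0,0,0,0,0,0,0],
    [0,0,0,0,0,0,0],
    [0,0,0,0,0,0,0],
  ],
)

```text
t: 15.68
eef_pos: [546.0, -136.0, 177.0]
tcp_rot: [3.141, 0.0, 1.537]
ft_force: [-2.8, -0.2, 3.1]
opening: 0.163
grip_force: 27.8
```

```bash
python3 ang.py D 1
```

```text
D q 0.002 R 52.2 push_tan -2.8 push_rad(out) -0.3 fz 3.1 each [-2.8] yaw 88.1 arm -92.3 t 15.675
```

Request:
jog_arm(
  motion=[
    [0,0,4.3,0.15,-3.9,0,0],
    [0,0,4.3,0.15,-3.9,0,0],
    [0,0,4.3,0.15,-3.9,0,0],
    [0,0,4.3,0.15,-3.9,0,0],
    [0,0,4.3,0.15,-3.9,0,0],
    [0,0,4.3,0.15,-3.9,0,0],
    [0,0,4.3,0.15,-3.9,0,0],
    [0,0,4.3,0.15,-3.9,0,0],
    [0,0,4.3,0.15,-3.9,0,0],
    [0,0,4.3,0.15,-3.9,0,0],
  ],
)

```text
t: 16.92
eef_pos: [512.0, -121.7, 177.0]
tcp_rot: [3.137, -0.001, 0.784]
ft_force: [4.3, -5.5, -1.7]
opening: 0.164
grip_force: 30.0
```

```bash
python3 ang.py D 2
```

```text
D q 0.732 R 52.3 push_tan 6.1 push_rad(out) 0.1 fz -1.2 each [6.9 5.2] yaw 44.9 arm -134.1 t 17.025
```

Request:
jog_arm(
  motion=[
    [0,0,0,0,0,0,40],
    [0,0,0,0,0,0,40],
    [0,0,0,0,0,-27,40],
    [0,0,0,0,0,-27,40],
  ],
)

```text
t: 17.52
eef_pos: [510.6, -120.7, 230.7]
tcp_rot: [-3.14, 0.0, 0.786]
ft_force: [0.3, -0.1, 0.4]
opening: 0.417
grip_force: 0.0
```

```bash
python3 plan.py 686.0 -92.5 141.5 10
```

```text
rise -0.7
[0, 0, -9.6, 14.4, 10.4, 0, 40],
[0, 0, -9.6, 12.4, 12.7, 0, 40],
[0, 0, -9.6, 10.1, 14.6, 0, 40],
[0, 0, -9.6, 7.5, 16.1, 0, 40],
[0, 0, -9.6, 4.7, 17.1, 0, 40],
[0, 0, -9.6, 1.8, 17.7, 0, 40],
[0, 0, -9.6, -1.2, 17.7, 0, 40],
[0, 0, -9.6, -4.1, 17.3, 0, 40],
[0, 0, -9.6, -7.0, 16.3, 0, 40],
[0, 0, -9.6, -9.6, 14.9, 0, 40],
```

Request:
jog_arm(
  motion=[
    [0,0,-9.6,14.4,10.4,0,40],
    [0,0,-9.6,12.4,12.7,0,40],
    [0,0,-9.6,10.1,14.6,0,40],
    [0,0,-9.6,7.5,16.1,0,40],
    [0,0,-9.6,4.7,17.1,0,40],
    [0,0,-9.6,1.8,17.7,0,40],
    [0,0,-9.6,-1.2,17.7,0,40],
    [0,0,-9.6,-4.1,17.3,0,40],
    [0,0,-9.6,-7.0,16.3,0,40],
    [0,0,-9.6,-9.6,14.9,0,40],
  ],
)

```text
t: 18.77
eef_pos: [686.7, -93.3, 230.1]
tcp_rot: [-3.141, -0.001, 2.467]
ft_force: [-0.1, 0.2, 0.7]
opening: 0.419
grip_force: 0.0
```

Request:
jog_arm(
  motion=[
    [0,0,0,0,0,0,40],
    [0,0,0,0,0,0,40],
  ],
)

```text
t: 19.02
eef_pos: [685.6, -93.5, 230.0]
tcp_rot: [-3.141, -0.001, 2.458]
ft_force: [0.6, 0.3, 0.3]
opening: 0.423
grip_force: 0.0
```

```bash
python3 mv.py 686 -92.5 176 141.5
python3 - <<'E'
from cell import env
import cv2
c=env.read_camera("wrist"); cv2.imwrite("pics/w3.png",c["color"][:,:,::-1])
E
```

```text
turn z -0.7  shift x 0.3 y 1.0 z 54.0 F [0.6 0.3 0.3] pos [685.6 -93.5 230. ]
```

View pics/w3.png

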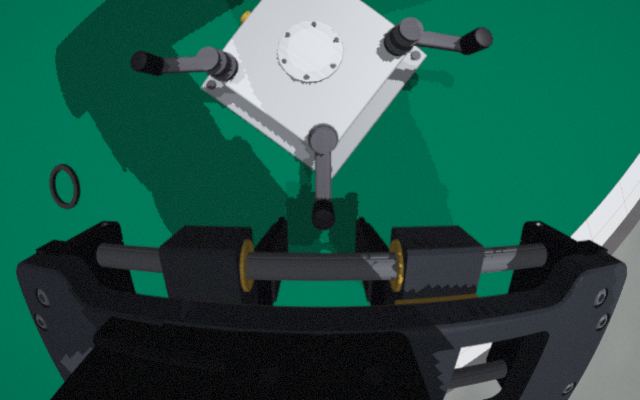

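The post at (323,214) is centred again. I grip it and start tightening gently.

Request:
jog_arm(
  motion=[
    [0,0,-0.5,0.3,1.0,26,40],
    [0,0,0,0,0,27,40],
    [0,0,0,0,0,0,40],
    [0,0,0,0,0,0,0],
    [0,0,0,0,0,0,0],
    [0,0,0,0,0,0,0],
  ],
)

```text
t: 19.82
eef_pos: [686.8, -92.6, 178.1]
tcp_rot: [3.141, 0.001, 2.47]
ft_force: [-3.2, -4.0, 3.4]
opening: 0.159
grip_force: 27.1
```

```bash
python3 ang.py A 1
```

```text
A q 0.733 R 52.8 push_tan -5.1 push_rad(out) 0.1 fz 3.4 each [-5.1] yaw 141.5 arm -37.7 t 19.825
```

Request:
jog_arm(
  motion=[
    [0,0,2.2,0.05,-2,0,0],
    [0,0,2.2,0.05,-2,0,0],
    [0,0,2.2,0.05,-2,0,0],
    [0,0,2.2,0.05,-2,0,0],
    [0,0,2.2,0.05,-2,0,0],
  ],
)

```text
t: 20.45
eef_pos: [680.8, -98.9, 178.2]
tcp_rot: [3.138, 0.002, 2.276]
ft_force: [5.7, 5.4, 2.5]
opening: 0.16
grip_force: 30.0
```

```bash
python3 ang.py A 2
```

```text
A q 0.901 R 52.6 push_tan 7.9 push_rad(out) -0.1 fz 2.3 each [7.9 7.9] yaw 130.4 arm -47.3 t 20.55
```

Request:
jog_arm(
  motion=[
    [0,0,2.2,0.05,-2,0,0],
    [0,0,2.2,0.05,-2,0,0],
    [0,0,2.2,0.05,-2,0,0],
    [0,0,2.2,0.05,-2,0,0],
  ],
)

```text
t: 21.05
eef_pos: [674.5, -103.7, 178.2]
tcp_rot: [3.137, 0.002, 2.122]
ft_force: [7.6, 5.5, 0.4]
opening: 0.157
grip_force: 30.0
```

```bash
python3 ang.py A 2
```

```text
A q 1.051 R 52.5 push_tan 8.9 push_rad(out) 0.4 fz 0.7 each [9.4 8.4] yaw 121.6 arm -55.9 t 21.15
```

Request:
jog_arm(
  motion=[
    [0,0,1.7,0.03,-1.5,0,0],
    [0,0,1.7,0.03,-1.5,0,0],
    [0,0,0,0,0,0,0],
  ],
)

```text
t: 21.52
eef_pos: [671.9, -105.3, 178.2]
tcp_rot: [3.137, 0.002, 2.064]
ft_force: [7.2, 4.1, 0.9]
opening: 0.161
grip_force: 30.0
```

```bash
python3 ang.py A 2
```

```text
A q 1.106 R 52.4 push_tan 8.7 push_rad(out) -0.1 fz 0.9 each [8.3 9.1] yaw 118.3 arm -59.1 t 21.625
```

Request:
jog_arm(
  motion=[
    [0,0,1.7,0.03,-1.5,0,0],
    [0,0,1.7,0.03,-1.5,0,0],
    [0,0,0,0,0,0,0],
  ],
)

```text
t: 22.0
eef_pos: [669.3, -106.7, 178.2]
tcp_rot: [3.137, 0.002, 2.004]
ft_force: [6.4, 3.9, 0.7]
opening: 0.162
grip_force: 30.0
```

```bash
python3 ang.py A 2
```

```text
A q 1.163 R 52.4 push_tan 8.0 push_rad(out) 0.5 fz 0.6 each [7.5 8.5] yaw 114.9 arm -62.3 t 22.1
```

Request:
jog_arm(
  motion=[
    [0,0,1.7,0.03,-1.5,0,0],
    [0,0,1.7,0.03,-1.5,0,0],
    [0,0,0,0,0,0,0],
  ],
)

```text
t: 22.48
eef_pos: [666.7, -107.9, 178.2]
tcp_rot: [3.137, 0.002, 1.945]
ft_force: [7.4, 4.4, 0.9]
opening: 0.158
grip_force: 30.0
```

```bash
python3 ang.py A 2
```

```text
A q 1.218 R 52.3 push_tan 8.8 push_rad(out) 0.9 fz 0.0 each [8.6 9. ] yaw 111.5 arm -65.5 t 22.575
```

Request:
jog_arm(
  motion=[
    [0,0,1.7,0.03,-1.5,0,0],
    [0,0,1.7,0.03,-1.5,0,0],
    [0,0,0,0,0,0,0],
  ],
)

```text
t: 22.95
eef_pos: [664.1, -109.0, 178.2]
tcp_rot: [3.136, 0.002, 1.886]
ft_force: [10.2, 4.1, 0.3]
opening: 0.164
grip_force: 30.0
```

```bash
python3 ang.py A 2
```

```text
A q 1.272 R 52.3 push_tan 10.8 push_rad(out) -0.4 fz -0.6 each [11.  10.7] yaw 108.1 arm -68.6 t 23.05
```

Request:
jog_arm(
  motion=[
    [0,0,1.7,0.03,-1.5,0,0],
    [0,0,1.7,0.03,-1.5,0,0],
    [0,0,0,0,0,0,0],
  ],
)

```text
t: 23.42
eef_pos: [661.5, -109.9, 178.2]
tcp_rot: [3.135, 0.002, 1.826]
ft_force: [11.3, 3.9, -1.5]
opening: 0.161
grip_force: 30.0
```

```bash
python3 ang.py A 2
```

```text
A q 1.326 R 52.2 push_tan 11.4 push_rad(out) -0.3 fz -1.5 each [12.  10.9] yaw 104.7 arm -71.7 t 23.525
```

Request:
jog_arm(
  motion=[
    [0,0,1.1,0.02,-1.0,0,0],
    [0,0,1.1,0.02,-1.0,0,0],
    [0,0,0,0,0,0,0],
  ],
)

```text
t: 23.9
eef_pos: [659.7, -110.4, 178.2]
tcp_rot: [3.135, 0.002, 1.788]
ft_force: [12.9, 3.2, -2.8]
opening: 0.158
grip_force: 30.0
```

```bash
python3 ang.py A 4
```

```text
A q 1.360 R 52.2 push_tan 13.2 push_rad(out) -0.6 fz -2.0 each [13.2 13.2 12.4 13.8] yaw 102.5 arm -73.6 t 24.1
```

Request:
jog_arm(
  motion=[
    [0,0,1.1,0.02,-1.0,0,0],
    [0,0,1.1,0.02,-1.0,0,0],
    [0,0,0,0,0,0,0],
  ],
)

```text
t: 24.48
eef_pos: [657.9, -110.9, 178.2]
tcp_rot: [3.134, 0.002, 1.75]
ft_force: [13.5, 3.7, -3.0]
opening: 0.159
grip_force: 30.0
```

```bash
python3 ang.py A 6
```

```text
A q 1.395 R 52.2 push_tan 14.1 push_rad(out) -0.5 fz -2.8 each [14.  14.4 14.7 13.9 14.3 13.5] yaw 100.3 arm -75.6 t 24.775
```

Request:
jog_arm(
  motion=[
    [0,0,0.8,0.01,-0.8,0,0],
    [0,0,0.8,0.01,-0.7,0,0],
    [0,0,0,0,0,0,0],
  ],
)

```text
t: 25.15
eef_pos: [656.6, -111.1, 178.2]
tcp_rot: [3.134, 0.002, 1.722]
ft_force: [14.8, 3.0, -2.5]
opening: 0.162
grip_force: 30.0
```

```bash
python3 ang.py A 6;python3 plan.py 476.0 34.6 155.3 6
```

```text
A q 1.422 R 52.2 push_tan 15.1 push_rad(out) -0.7 fz -2.9 each [15.1 15.2 15.5 14.9 15.1 15.1] yaw 98.7 arm -77.2 t 25.45
rise 51.7
[0, 0, -9.4, 28.5, -26.1, 0, 40],
[0, 0, -9.4, 32.4, -21.1, 0, 40],
[0, 0, -9.4, 35.5, -15.5, 0, 40],
[0, 0, -9.4, 37.5, -9.4, 0, 40],
[0, 0, -9.4, 38.5, -3.1, 0, 40],
[0, 0, -9.4, 38.5, 3.2, 0, 40],
```

Request:
jog_arm(
  motion=[
    [0,0,0.4,0,-0.5,0,0],
    [0,0,0,0,0,0,0],
    [0,0,0,0,0,0,0],
    [0,0,0,0,0,0,0],
  ],
)

```text
t: 25.95
eef_pos: [656.2, -111.2, 178.3]
tcp_rot: [3.134, 0.002, 1.715]
ft_force: [14.4, 2.6, -2.8]
opening: 0.161
grip_force: 30.0
```

```bash
python3 ang.py A 4
```

```text
A q 1.430 R 52.1 push_tan 15.0 push_rad(out) -0.3 fz -3.2 each [14.6 14.8 15.9 14.8] yaw 98.3 arm -77.6 t 26.15
```

Request:
jog_arm(
  motion=[
    [0,0,0,0,0,0,40],
    [0,0,0,0,0,0,40],
    [0,0,0,0,0,-26,40],
    [0,0,0,0,0,-26,40],
  ],
)

```text
t: 26.65
eef_pos: [653.2, -111.4, 229.5]
tcp_rot: [-3.14, -0.001, 1.716]
ft_force: [-0.2, -0.5, 0.0]
opening: 0.42
grip_force: 0.0
```

Request:
jog_arm(
  motion=[
    [0,0,-9.4,28.5,-26.1,0,40],
    [0,0,-9.4,32.4,-21.1,0,40],
    [0,0,-9.4,35.5,-15.5,0,40],
    [0,0,-9.4,37.5,-9.4,0,40],
    [0,0,-9.4,38.5,-3.1,0,40],
    [0,0,-9.4,38.5,3.2,0,40],
    [0,0,0,0,0,0,40],
    [0,0,0,0,0,0,40],
  ],
)

```text
t: 27.65
eef_pos: [474.7, 35.3, 229.5]
tcp_rot: [3.141, 0.001, 2.699]
ft_force: [0.0, -0.6, -0.1]
opening: 0.418
grip_force: 0.0
```

```bash
python3 mv.py 476.0 34.6 176 155.5
```

```text
turn z -0.9  shift x -1.5 y -0.1 z 53.5 F [ 0.  -0.6 -0.1] pos [474.7  35.3 229.5]
```

Request:
jog_arm(
  motion=[
    [0,0,-0.7,-1.5,0,26,40],
    [0,0,0,0,0,27,40],
    [0,0,0,0,0,0,40],
    [0,0,0,0,0,0,0],
    [0,0,0,0,0,0,0],
    [0,0,0,0,0,0,0],
  ],
)

```text
t: 28.4
eef_pos: [475.7, 34.9, 176.9]
tcp_rot: [3.141, 0.001, 2.713]
ft_force: [-1.8, -4.9, 1.6]
opening: 0.162
grip_force: 27.7
```

```bash
python3 ang.py C 1
```

```text
C q 0.743 R 53.5 push_tan 5.2 push_rad(out) 0.4 fz 1.6 each [5.2] yaw 155.4 arm 155.7 t 28.4
```

Request:
jog_arm(
  motion=[
    [0,0,2.2,-0.05,2,0,0],
    [0,0,2.2,-0.05,2,0,0],
    [0,0,2.2,-0.05,2,0,0],
    [0,0,2.2,-0.05,2,0,0],
    [0,0,2.2,-0.05,2,0,0],
    [0,0,2.2,-0.05,2,0,0],
    [0,0,2.2,-0.05,2,0,0],
    [0,0,0,0,0,0,0],
  ],
)

```text
t: 29.4
eef_pos: [482.5, 46.3, 176.8]
tcp_rot: [-3.14, -0.0, 2.444]
ft_force: [-4.0, -6.7, 6.0]
opening: 0.16
grip_force: 30.0
```

```bash
python3 ang.py C 2
```

```text
C q 0.991 R 53.6 push_tan 7.9 push_rad(out) 0.6 fz 6.2 each [7.8 8. ] yaw 140.1 arm 141.5 t 29.5
```

Request:
jog_arm(
  motion=[
    [0,0,1.7,-0.03,1.5,0,0],
    [0,0,1.7,-0.03,1.5,0,0],
    [0,0,1.7,-0.03,1.5,0,0],
    [0,0,0,0,0,0,0],
  ],
)

```text
t: 30.0
eef_pos: [485.3, 49.5, 176.8]
tcp_rot: [-3.14, -0.0, 2.355]
ft_force: [-5.9, -6.1, 6.8]
opening: 0.16
grip_force: 30.0
```

```bash
python3 ang.py C 2
```

```text
C q 1.072 R 53.6 push_tan 8.8 push_rad(out) 0.3 fz 6.9 each [8.5 9.1] yaw 135.0 arm 136.9 t 30.1
```

Request:
jog_arm(
  motion=[
    [0,0,1.7,-0.03,1.5,0,0],
    [0,0,1.7,-0.03,1.5,0,0],
    [0,0,0,0,0,0,0],
  ],
)

```text
t: 30.48
eef_pos: [487.3, 51.6, 176.8]
tcp_rot: [-3.14, -0.001, 2.296]
ft_force: [-5.8, -7.1, 8.3]
opening: 0.163
grip_force: 30.0
```

```bash
python3 ang.py C 2
```

```text
C q 1.126 R 53.6 push_tan 9.2 push_rad(out) 0.6 fz 8.2 each [9.1 9.3] yaw 131.6 arm 133.8 t 30.575
```

Request:
jog_arm(
  motion=[
    [0,0,1.7,-0.03,1.5,-1,0],
    [0,0,1.7,-0.03,1.5,-1,0],
    [0,0,0,0,0,0,0],
  ],
)

```text
t: 30.95
eef_pos: [489.0, 53.2, 177.1]
tcp_rot: [-3.137, -0.002, 2.237]
ft_force: [-3.2, -11.3, -13.7]
opening: 0.159
grip_force: 30.0
```

```bash
python3 ang.py C 2
```

```text
C q 1.168 R 53.6 push_tan 9.7 push_rad(out) 5.4 fz -14.2 each [9.8 9.6] yaw 128.2 arm 131.4 t 31.05
```

Request:
jog_arm(
  motion=[
    [0,0,1.7,-0.03,1.5,0,0],
    [0,0,0,0,0,0,0],
  ],
)

```text
t: 31.3
eef_pos: [490.0, 54.0, 177.1]
tcp_rot: [-3.136, -0.002, 2.207]
ft_force: [-4.3, -11.2, -12.8]
opening: 0.16
grip_force: 30.0
```

```bash
python3 ang.py C 2
```

```text
C q 1.194 R 53.6 push_tan 10.5 push_rad(out) 5.7 fz -13.0 each [10.5 10.6] yaw 126.5 arm 129.9 t 31.4
```

Request:
jog_arm(
  motion=[
    [0,0,1.1,-0.03,1.0,1,0],
    [0,0,1.1,-0.03,1.0,0.2,0],
    [0,0,0,0,0,0,0],
  ],
)

```text
t: 31.78
eef_pos: [491.7, 55.4, 176.9]
tcp_rot: [-3.137, -0.002, 2.169]
ft_force: [-8.5, -8.1, 1.2]
opening: 0.162
grip_force: 30.0
```

```bash
python3 ang.py C 3
```

```text
C q 1.234 R 53.6 push_tan 11.6 push_rad(out) 1.6 fz 1.3 each [11.7 11.7 11.4] yaw 124.3 arm 127.6 t 31.925
```

Request:
jog_arm(
  motion=[
    [0,0,1.1,-0.03,1.0,0,0],
    [0,0,1.1,-0.03,1.0,0,0],
    [0,0,1.1,-0.03,1.0,0,0],
    [0,0,0,0,0,0,0],
  ],
)

```text
t: 32.42
eef_pos: [493.9, 57.0, 176.9]
tcp_rot: [-3.136, -0.002, 2.111]
ft_force: [-10.1, -8.8, 2.6]
opening: 0.163
grip_force: 30.0
```

```bash
python3 ang.py C 4
```

```text
C q 1.284 R 53.6 push_tan 12.9 push_rad(out) 1.1 fz 2.9 each [13.3 12.4 13.2 12.6] yaw 121.0 arm 124.7 t 32.625
```

Request:
jog_arm(
  motion=[
    [0,0,1.1,-0.03,1.0,0,0],
    [0,0,1.1,-0.03,1.0,0,0],
    [0,0,0,0,0,0,0],
  ],
)

```text
t: 33.0
eef_pos: [495.4, 57.9, 176.9]
tcp_rot: [-3.136, -0.002, 2.073]
ft_force: [-12.0, -8.3, 4.4]
opening: 0.157
grip_force: 30.0
```

```bash
python3 ang.py C 5
```

```text
C q 1.317 R 53.6 push_tan 14.5 push_rad(out) 1.0 fz 4.2 each [14.6 14.4 13.7 15.3 14.8] yaw 118.8 arm 122.8 t 33.25
```

Request:
jog_arm(
  motion=[
    [0,0,0.8,-0.02,0.7,0,0],
    [0,0,0.6,-0.02,0.6,0,0],
    [0,0,0,0,0,0,0],
  ],
)

```text
t: 33.62
eef_pos: [496.4, 58.5, 176.9]
tcp_rot: [-3.135, -0.002, 2.049]
ft_force: [-12.5, -8.7, 4.5]
opening: 0.159
grip_force: 30.0
```

```bash
python3 ang.py C 6; python3 plan.py 654.5 76.6 50 7
```

```text
C q 1.338 R 53.6 push_tan 15.2 push_rad(out) 1.0 fz 4.8 each [15.2 14.5 15.  15.2 15.7 15.3] yaw 117.4 arm 121.6 t 33.925
rise 53.1
[0, 0, 9.6, -8.1, 21.3, 0, 40],
[0, 0, 9.6, -4.4, 22.3, 0, 40],
[0, 0, 9.6, -0.6, 22.7, 0, 40],
[0, 0, 9.6, 3.2, 22.5, 0, 40],
[0, 0, 9.6, 6.9, 21.7, 0, 40],
[0, 0, 9.6, 10.4, 20.2, 0, 40],
[0, 0, 9.6, 13.7, 18.2, 0, 40],
```

Request:
jog_arm(
  motion=[
    [0,0,0.4,0,0.6,0,0],
    [0,0,0,0,0,0,0],
    [0,0,0,0,0,0,0],
    [0,0,0,0,0,0,0],
  ],
)

```text
t: 34.42
eef_pos: [496.8, 58.8, 176.9]
tcp_rot: [-3.135, -0.002, 2.042]
ft_force: [-13.6, -7.8, 4.9]
opening: 0.166
grip_force: 30.0
```

```bash
python3 ang.py C 4
```

```text
C q 1.349 R 53.6 push_tan 15.5 push_rad(out) 0.2 fz 5.0 each [15.7 16.2 14.6 15.7] yaw 117.0 arm 121.0 t 34.625
```

Request:
jog_arm(
  motion=[
    [0,0,0,0,0,0,40],
    [0,0,0,0,0,0,40],
    [0,0,0,0,0,-26,40],
    [0,0,0,0,0,-27,40],
  ],
)

```text
t: 35.12
eef_pos: [499.7, 59.5, 230.8]
tcp_rot: [3.141, 0.0, 2.041]
ft_force: [-0.3, 0.5, 0.2]
opening: 0.416
grip_force: 0.0
```

Request:
jog_arm(
  motion=[
    [0,0,9.6,-8.1,21.3,0,40],
    [0,0,9.6,-4.4,22.3,0,40],
    [0,0,9.6,-0.6,22.7,0,40],
    [0,0,9.6,3.2,22.5,0,40],
    [0,0,9.6,6.9,21.7,0,40],
    [0,0,9.6,10.4,20.2,0,40],
    [0,0,9.6,13.7,18.2,0,40],
    [0,0,0,0,0,0,40],
    [0,0,0,0,0,0,40],
  ],
)

```text
t: 36.25
eef_pos: [657.1, 76.7, 230.0]
tcp_rot: [-3.141, 0.0, 0.872]
ft_force: [-0.4, -0.0, 0.8]
opening: 0.418
grip_force: 0.0
```

```bash
python3 mv.py 654.5 76.6 176 50
```

```text
turn z -0.0  shift x -1.7 y -1.9 z 54.0 F [-0.4 -0.   0.8] pos [657.1  76.7 230. ]
```

B next, with y positive.

Request:
jog_arm(
  motion=[
    [0,0,0,-1.7,-1.9,26,40],
    [0,0,0,0,0,27,40],
    [0,0,0,0,0,0,40],
    [0,0,0,0,0,0,0],
    [0,0,0,0,0,0,0],
    [0,0,0,0,0,0,0],
  ],
)

```text
t: 37.0
eef_pos: [655.1, 76.7, 177.9]
tcp_rot: [3.141, -0.001, 0.869]
ft_force: [-2.0, 2.8, 5.3]
opening: 0.163
grip_force: 27.2
```

```bash
python3 ang.py B 1
```

```text
B q 0.757 R 52.5 push_tan 3.4 push_rad(out) -0.8 fz 5.3 each [3.4] yaw 49.8 arm 49.8 t 37.0
```

Request:
jog_arm(
  motion=[
    [0,0,2.2,-0.05,2,0,0],
    [0,0,2.2,-0.05,2,0,0],
    [0,0,2.2,-0.05,2,0,0],
    [0,0,2.2,-0.05,2,0,0],
    [0,0,2.2,-0.05,2,0,0],
    [0,0,2.2,-0.05,2,0,0],
    [0,0,2.2,-0.05,2,0,0],
    [0,0,0,0,0,0,0],
  ],
)

```text
t: 38.0
eef_pos: [664.1, 66.7, 177.9]
tcp_rot: [-3.141, -0.0, 0.598]
ft_force: [-4.2, 4.0, 6.4]
opening: 0.163
grip_force: 30.0
```

```bash
python3 ang.py B 2
```

```text
B q 1.014 R 52.3 push_tan 5.8 push_rad(out) 1.2 fz 6.2 each [5.7 6. ] yaw 34.3 arm 35.1 t 38.1
```

Request:
jog_arm(
  motion=[
    [0,0,1.7,-0.03,1.5,0,0],
    [0,0,1.7,-0.03,1.5,0,0],
    [0,0,1.7,-0.03,1.5,0,0],
    [0,0,0,0,0,0,0],
  ],
)

```text
t: 38.6
eef_pos: [666.4, 62.9, 177.9]
tcp_rot: [-3.141, -0.0, 0.51]
ft_force: [-4.5, 4.5, 6.7]
opening: 0.162
grip_force: 30.0
```

```bash
python3 ang.py B 2
```

```text
B q 1.098 R 52.3 push_tan 6.2 push_rad(out) 1.6 fz 6.0 each [6.2 6.2] yaw 29.2 arm 30.3 t 38.7
```

Request:
jog_arm(
  motion=[
    [0,0,1.7,-0.03,1.5,0,0],
    [0,0,1.7,-0.03,1.5,0,0],
    [0,0,0,0,0,0,0],
  ],
)

```text
t: 39.08
eef_pos: [667.8, 60.5, 177.9]
tcp_rot: [-3.14, -0.0, 0.45]
ft_force: [-4.6, 5.7, 7.0]
opening: 0.162
grip_force: 30.0
```

```bash
python3 ang.py B 2
```

```text
B q 1.152 R 52.2 push_tan 7.0 push_rad(out) 1.4 fz 6.6 each [7.2 6.8] yaw 25.8 arm 27.2 t 39.175
```

Request:
jog_arm(
  motion=[
    [0,0,1.7,-0.03,1.5,0,0],
    [0,0,1.7,-0.03,1.5,0,0],
    [0,0,1.7,-0.03,1.5,0,0],
    [0,0,0,0,0,0,0],
  ],
)

```text
t: 39.67
eef_pos: [669.4, 56.7, 177.9]
tcp_rot: [-3.14, 0.0, 0.361]
ft_force: [-5.1, 7.5, 7.2]
opening: 0.161
grip_force: 30.0
```

```bash
python3 ang.py B 2
```

```text
B q 1.231 R 52.1 push_tan 9.2 push_rad(out) 1.4 fz 6.6 each [8.9 9.4] yaw 20.7 arm 22.7 t 39.775
```

Request:
jog_arm(
  motion=[
    [0,0,1.7,-0.03,1.5,0,0],
    [0,0,1.7,-0.03,1.5,0,0],
    [0,0,0,0,0,0,0],
  ],
)

```text
t: 40.15
eef_pos: [670.4, 54.1, 177.9]
tcp_rot: [-3.139, 0.0, 0.302]
ft_force: [-5.6, 9.2, 7.3]
opening: 0.165
grip_force: 30.0
```

```bash
python3 ang.py B 2
```

```text
B q 1.283 R 52.1 push_tan 10.7 push_rad(out) 1.9 fz 7.2 each [10.5 10.9] yaw 17.3 arm 19.7 t 40.25
```

Request:
jog_arm(
  motion=[
    [0,0,1.1,-0.03,1.0,0,0],
    [0,0,1.1,-0.03,1.0,0,0],
    [0,0,1.1,-0.03,1.0,0,0],
    [0,0,0,0,0,0,0],
  ],
)

```text
t: 40.75
eef_pos: [671.1, 51.6, 177.9]
tcp_rot: [-3.139, -0.0, 0.245]
ft_force: [-4.7, 11.8, 6.6]
opening: 0.162
grip_force: 30.0
```

```bash
python3 ang.py B 3
```

```text
B q 1.335 R 52.0 push_tan 12.1 push_rad(out) 1.5 fz 6.5 each [12.6 12.2 11.6] yaw 14.0 arm 16.7 t 40.9
```

Request:
jog_arm(
  motion=[
    [0,0,1.1,-0.03,1.0,0,0],
    [0,0,0,0,0,0,0],
  ],
)

```text
t: 41.15
eef_pos: [671.3, 50.7, 177.9]
tcp_rot: [-3.139, -0.0, 0.225]
ft_force: [-5.3, 11.6, 6.8]
opening: 0.159
grip_force: 30.0
```

```bash
python3 ang.py B 4
```

```text
B q 1.352 R 52.0 push_tan 12.6 push_rad(out) 2.0 fz 6.4 each [12.6 12.4 12.9 12.6] yaw 12.9 arm 15.7 t 41.35
```

Request:
jog_arm(
  motion=[
    [0,0,1.1,-0.03,1.0,0,0],
    [0,0,1.1,-0.03,1.0,0,0],
    [0,0,0.8,-0.03,0.7,0,0],
    [0,0,0,0,0,0,0],
  ],
)

```text
t: 41.85
eef_pos: [671.9, 48.3, 177.9]
tcp_rot: [-3.139, -0.0, 0.173]
ft_force: [-3.8, 14.1, 6.4]
opening: 0.163
grip_force: 30.0
```

```bash
python3 ang.py B 5
```

```text
B q 1.400 R 51.9 push_tan 14.1 push_rad(out) 1.0 fz 6.2 each [14.6 13.4 14.1 14.2 14. ] yaw 9.9 arm 13.0 t 42.1
```

Request:
jog_arm(
  motion=[
    [0,0,1.1,-0.03,1.0,0,0],
    [0,0,1.1,-0.03,1.0,0,0],
    [0,0,0,0,0,0,0],
    [0,0,0,0,0,0,0],
  ],
)

```text
t: 42.6
eef_pos: [672.2, 46.4, 177.9]
tcp_rot: [-3.138, -0.0, 0.135]
ft_force: [-3.1, 14.7, 6.1]
opening: 0.16
grip_force: 30.0
```

```bash
python3 ang.py B 6; python3 plan.py 511.2 -121.2 45.9 7
```

```text
B q 1.435 R 51.9 push_tan 14.7 push_rad(out) 0.7 fz 6.2 each [15.  14.5 14.5 15.4 14.5 14.1] yaw 7.7 arm 11.0 t 42.9
rise 52.1
[0, 0, -5.5, -26.0, 20.6, 0, 40],
[0, 0, -5.5, -27.9, 18.1, 0, 40],
[0, 0, -5.5, -29.4, 15.3, 0, 40],
[0, 0, -5.5, -30.8, 12.5, 0, 40],
[0, 0, -5.5, -31.8, 9.5, 0, 40],
[0, 0, -5.5, -32.6, 6.4, 0, 40],
[0, 0, -5.5, -33.0, 3.3, 0, 40],
```

Request:
jog_arm(
  motion=[
    [0,0,0.6,-0.02,0.7,0,0],
    [0,0,0.5,-0.02,0.6,0,0],
    [0,0,0,0,0,0,0],
    [0,0,0,0,0,0,0],
  ],
)

```text
t: 43.4
eef_pos: [672.4, 45.3, 177.9]
tcp_rot: [-3.138, -0.0, 0.116]
ft_force: [-3.0, 15.3, 6.1]
opening: 0.165
grip_force: 30.0
```

```bash
python3 ang.py B 6; python3 plan.py 511.2 -121.2 45.9 7
```

```text
B q 1.458 R 51.8 push_tan 15.6 push_rad(out) 0.9 fz 6.2 each [15.6 16.2 14.8 15.8 15.2 15.7] yaw 6.6 arm 9.7 t 43.7
rise 52.1
[0, 0, -5.6, -25.6, 21.0, 0, 40],
[0, 0, -5.6, -27.5, 18.4, 0, 40],
[0, 0, -5.6, -29.2, 15.6, 0, 40],
[0, 0, -5.6, -30.6, 12.7, 0, 40],
[0, 0, -5.6, -31.7, 9.6, 0, 40],
[0, 0, -5.6, -32.5, 6.5, 0, 40],
[0, 0, -5.6, -32.9, 3.3, 0, 40],
```

Good. I release it and move to D.

Request:
jog_arm(
  motion=[
    [0,0,0,0,0,0,40],
    [0,0,0,0,0,0,40],
    [0,0,0,0,0,-26,40],
    [0,0,0,0,0,-26,40],
  ],
)

```text
t: 44.2
eef_pos: [672.7, 42.4, 229.4]
tcp_rot: [3.141, 0.001, 0.116]
ft_force: [1.7, -0.1, -0.3]
opening: 0.422
grip_force: 0.0
```

Request:
jog_arm(
  motion=[
    [0,0,-5.6,-25.6,21.0,0,40],
    [0,0,-5.6,-27.5,18.4,0,40],
    [0,0,-5.6,-29.2,15.6,0,40],
    [0,0,-5.6,-30.6,12.7,0,40],
    [0,0,-5.6,-31.7,9.6,0,40],
    [0,0,-5.6,-32.5,6.5,0,40],
    [0,0,-5.6,-32.9,3.3,0,40],
    [0,0,0,0,0,0,40],
    [0,0,0,0,0,0,40],
  ],
)

```text
t: 45.32
eef_pos: [512.1, -123.9, 229.2]
tcp_rot: [3.141, -0.0, 0.798]
ft_force: [0.1, 1.0, -0.5]
opening: 0.418
grip_force: 0.0
```

```bash
python3 mv.py 511.8 -121.5 176 45.9
```

```text
turn z -0.2  shift x 1.5 y -1.9 z 53.2 F [ 0.1  1.  -0.5] pos [ 512.1 -123.9  229.2]
```

Request:
jog_arm(
  motion=[
    [0,0,0,1.5,-1.9,26,40],
    [0,0,0,0,0,27,40],
    [0,0,0,0,0,0,40],
    [0,0,0,0,0,0,0],
    [0,0,0,0,0,0,0],
    [0,0,0,0,0,0,0],
  ],
)

```text
t: 46.08
eef_pos: [511.7, -121.5, 176.8]
tcp_rot: [3.14, -0.001, 0.8]
ft_force: [2.9, -3.0, 1.0]
opening: 0.164
grip_force: 27.8
```

```bash
python3 ang.py D 1
```

```text
D q 0.731 R 52.4 push_tan 4.2 push_rad(out) -0.2 fz 1.0 each [4.2] yaw 45.8 arm -134.1 t 46.075
```

Request:
jog_arm(
  motion=[
    [0,0,2.2,0.05,-2,0,0],
    [0,0,2.2,0.05,-2,0,0],
    [0,0,2.2,0.05,-2,0,0],
    [0,0,2.2,0.05,-2,0,0],
    [0,0,2.2,0.05,-2,0,0],
    [0,0,2.2,0.05,-2,0,0],
    [0,0,2.2,0.05,-2,0,0],
    [0,0,0,0,0,0,0],
  ],
)

```text
t: 47.08
eef_pos: [503.4, -111.2, 176.8]
tcp_rot: [3.139, -0.001, 0.531]
ft_force: [0.8, -5.7, 0.7]
opening: 0.163
grip_force: 30.0
```

```bash
python3 ang.py D 2
```

```text
D q 0.984 R 52.4 push_tan 5.7 push_rad(out) -2.4 fz 1.1 each [5.3 6.1] yaw 30.4 arm -148.6 t 47.175
```

Request:
jog_arm(
  motion=[
    [0,0,1.7,0.03,-1.5,0,0],
    [0,0,1.7,0.03,-1.5,0,0],
    [0,0,1.7,0.03,-1.5,0,0],
    [0,0,0,0,0,0,0],
  ],
)

```text
t: 47.68
eef_pos: [501.2, -107.2, 176.8]
tcp_rot: [3.139, -0.001, 0.442]
ft_force: [0.6, -6.6, 2.4]
opening: 0.163
grip_force: 30.0
```

```bash
python3 ang.py D 2
```

```text
D q 1.071 R 52.4 push_tan 6.0 push_rad(out) -2.8 fz 1.9 each [6.1 5.9] yaw 25.4 arm -153.6 t 47.775
```

Request:
jog_arm(
  motion=[
    [0,0,1.7,0.03,-1.5,0,0],
    [0,0,1.7,0.03,-1.5,0,0],
    [0,0,0,0,0,0,0],
  ],
)

```text
t: 48.15
eef_pos: [499.9, -104.5, 176.8]
tcp_rot: [3.139, -0.001, 0.383]
ft_force: [-1.9, -8.0, 2.7]
opening: 0.162
grip_force: 30.0
```

```bash
python3 ang.py D 2
```

```text
D q 1.128 R 52.4 push_tan 6.3 push_rad(out) -4.4 fz 2.4 each [6.6 6. ] yaw 22.0 arm -156.8 t 48.25
```

Request:
jog_arm(
  motion=[
    [0,0,1.7,-0.2,-1.5,0,0],
    [0,0,1.7,-0.2,-1.5,0,0],
    [0,0,1.7,0,-1.5,0,0],
    [0,0,0,0,0,0,0],
  ],
)

```text
t: 48.75
eef_pos: [498.3, -100.6, 176.8]
tcp_rot: [3.139, -0.002, 0.294]
ft_force: [0.2, -8.6, 1.2]
opening: 0.162
grip_force: 30.0
```

```bash
python3 ang.py D 2
```

```text
D q 1.208 R 52.5 push_tan 8.6 push_rad(out) -2.1 fz 0.9 each [8.3 8.9] yaw 16.9 arm -161.4 t 48.85
```

Request:
jog_arm(
  motion=[
    [0,0,1.7,0,-1.5,0,0],
    [0,0,1.7,0,-1.5,0,0],
    [0,0,0,0,0,0,0],
  ],
)

```text
t: 49.22
eef_pos: [497.4, -97.9, 176.8]
tcp_rot: [3.139, -0.002, 0.235]
ft_force: [0.3, -9.5, 0.6]
opening: 0.166
grip_force: 30.0
```

```bash
python3 ang.py D 2
```

```text
D q 1.262 R 52.6 push_tan 9.7 push_rad(out) -2.3 fz 0.3 each [ 9.3 10.2] yaw 13.5 arm -164.5 t 49.325
```

Request:
jog_arm(
  motion=[
    [0,0,1.1,0,-1.1,0,0],
    [0,0,1.1,0,-1.1,0,0],
    [0,0,1.1,0,-1.1,0,0],
    [0,0,1.1,0,-1.1,0,0],
    [0,0,0,0,0,0,0],
  ],
)

```text
t: 49.95
eef_pos: [496.4, -93.8, 176.8]
tcp_rot: [3.139, -0.002, 0.158]
ft_force: [-0.1, -13.1, -0.0]
opening: 0.161
grip_force: 30.0
```

```bash
python3 ang.py D 4
```

```text
D q 1.342 R 52.6 push_tan 12.5 push_rad(out) -2.7 fz 0.2 each [12.8 12.3 12.3 12.6] yaw 9.1 arm -169.1 t 50.15
```

Request:
jog_arm(
  motion=[
    [0,0,1.1,0,-1.0,0,0],
    [0,0,1.1,0,-1.0,0,0],
    [0,0,1.1,0,-1.0,0,0],
    [0,0,0,0,0,0,0],
  ],
)

```text
t: 50.65
eef_pos: [496.0, -91.0, 176.8]
tcp_rot: [3.139, -0.002, 0.1]
ft_force: [-0.9, -14.7, 0.7]
opening: 0.16
grip_force: 30.0
```

```bash
python3 ang.py D 5
```

```text
D q 1.397 R 52.6 push_tan 14.4 push_rad(out) -3.3 fz 0.6 each [14.4 14.3 14.9 14.2 14.4] yaw 5.8 arm -172.2 t 50.9
```

Request:
jog_arm(
  motion=[
    [0,0,0.8,-0.05,-0.9,0,0],
    [0,0,0.6,-0.05,-0.7,0,0],
    [0,0,0,0,0,0,0],
    [0,0,0,0,0,0,0],
  ],
)

```text
t: 51.4
eef_pos: [495.8, -89.5, 176.8]
tcp_rot: [3.139, -0.002, 0.076]
ft_force: [-1.1, -14.8, 0.7]
opening: 0.16
grip_force: 30.0
```

```bash
python3 ang.py D 6
```

```text
D q 1.425 R 52.6 push_tan 14.9 push_rad(out) -2.9 fz 0.7 each [14.6 14.9 15.5 14.4 14.5 15.4] yaw 4.4 arm -173.9 t 51.7
```

Request:
jog_arm(
  motion=[
    [0,0,0.6,-0.05,-0.9,0,0],
    [0,0,0,0,0,0,0],
    [0,0,0,0,0,0,0],
    [0,0,0,0,0,0,0],
  ],
)

```text
t: 52.2
eef_pos: [495.7, -88.7, 176.8]
tcp_rot: [3.139, -0.002, 0.066]
ft_force: [-1.8, -15.9, 0.9]
opening: 0.157
grip_force: 30.0
```

```bash
python3 ang.py D 5
```

```text
D q 1.442 R 52.7 push_tan 15.6 push_rad(out) -2.8 fz 0.9 each [15.6 15.7 15.3 15.5 15.9] yaw 3.8 arm -174.8 t 52.45
```

Request:
jog_arm(
  motion=[
    [0,0,0,0,0,0,40],
    [0,0,0,0,0,0,40],
    [0,0,0,0,0,-40,40],
    [0,0,0,0,0,-50,40],
    [0,0,0,0,0,-50,40],
    [0,0,0,0,0,0,40],
  ],
)

```text
t: 53.2
eef_pos: [495.7, -86.8, 319.4]
tcp_rot: [3.14, -0.006, 0.066]
ft_force: [0.6, -0.2, -0.2]
opening: 0.418
grip_force: 0.0
```

Run:
```python
from cell import env
import cv2,numpy as np
import sys
c=env.read_camera("side"); a=c["color"][130:310,230:410,::-1]
cv2.imwrite("pics/sf.png",cv2.resize(a,None,fx=3.3,fy=3.3,interpolation=cv2.INTER_CUBIC))
# cover plane heights from depth
K=c["camera_matrix"];W=np.linalg.inv(c["world_to_cam"]);z=c["z_map"]
v,u=np.mgrid[:400,:640];P=np.stack([(u-K[0,2])/K[0,0]*z,-(v-K[1,2])/K[1,1]*z,-z],-1)@W[:3,:3].T+W[:3,3]
d=P[...,:2]-[584.7,-23.7];R=np.array([[np.cos(.24),np.sin(.24)],[-np.sin(.24),np.cos(.24)]]);l=d@R.T
m=(abs(l).max(-1)<55)&(np.hypot(*np.moveaxis(l,-1,0))>32)&(P[...,2]>62)&(P[...,2]<84)&(abs(l).min(-1)<30)
A=np.c_[l[m],np.ones(m.sum())];print(np.linalg.lstsq(A,P[m][:,2],rcond=None)[0],m.sum(),env.state()["ft_force"],env.state()["t"])
```

```text
[-9.20169434e-04 -2.41773227e-03  7.09572185e+01] 782 [ 0.24110654 -0.36479412 -0.82146381] 53.25
```

View pics/sf.png

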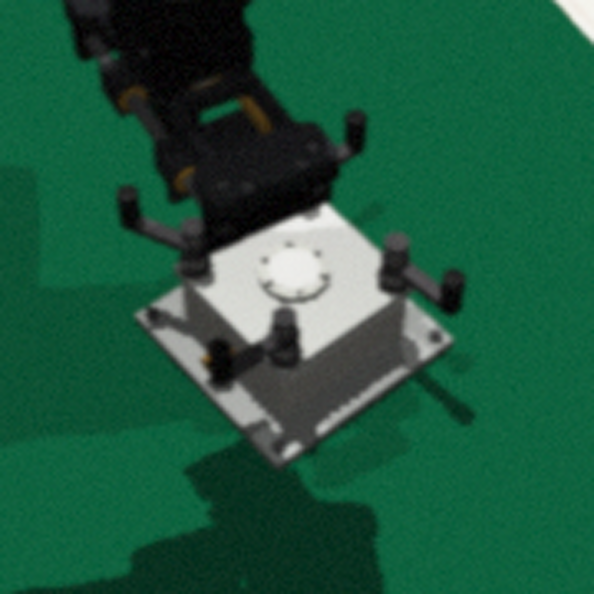

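The cover plane is flat (0.25% slope) at about 71 mm, which is seated within calibration error. All four cranks are turned and the gripper is clear.

```bash
python3 -c "
from cell import env
print(env.job_done())"
```

```text
the job is handed in; nothing more can be done
None
```

I clamped the cover down crosswise in two rounds: every crank to about 0.74 rad, then each to a steady 15–15.6 N. A depth check shows it level at about 71 mm (72 mm is fully seated, camera good to about 2 mm). The half-way angles assume each crank started at 0, I handed in at about 53 s with the gripper clear, and no verdict came back.

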